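# Lift a calibration weight with sprung weight forceps held at their gap mark

## Robot

A 6-joint arm with a two-finger parallel gripper is mounted at the origin on the work surface; the furniture and walls round the work are solid. World frame = base frame: x ahead of the robot, y to its left, z up, the work surface at z = 0. Lengths are in m, angles in degrees, forces in N, time in s.
With the tool pointing down it reaches from about 0.4 to 0.825 m from the base axis. Payload 7 kg.
Tool frame: the origin (TCP) lies midway between the tips of the shut fingers; the grasp point (between the pads) lies 19 mm behind it (ctrl.hold_point_z is the distance from the TCP to the grasp point, in m); z points along the fingers, x is the direction in which the jaws open and shut, and the axes are right-handed (so a half turn about z gives the same grasp; the last joint's range is limited). The gripper opens to 88 mm and grips with 3 to 60 N. Pads are 19 mm wide; open, the fingers measure 130 mm over their backs; the gripper's body (78 mm by 193 mm) begins 47 mm behind the grasp point.
Start: joints at [92.08, 20.546, 0.682, 0, -70.136, -16.507], TCP at [0.168, 0.654, 0.227] pointing down, gripper open.
Joint ranges: [-176.03, 176.03], [-82.01, 121.73], [-58.28, 71.71], [-173.87, 95.51], [-174.79, -0.11], [-173.66, 173.66]. Speed limits (degrees/s): [136.94, 136.94, 172.46, 180, 180, 180].

## Interface

Orientations are given as [roll, pitch, yaw] about the fixed x, y, z axes, in that order (R = Rz(yaw) Ry(pitch) Rx(roll)).
In Python, from plant import ctrl gives the robot as it stands.
- The arm moves only by the tool apply_moves, never from a script. Its argument "motion" is a list of rows, each a list of 2 entries, a list of its own where there are three numbers: the shift along the world's x, y, z in cm, then the turn about the world's z in degrees. In form: [[[tx, ty, tz], roll], ...]. A call has 1 to 10 rows; each row is the pose to reach, as a shift and turn from the pose commanded when the call began; what a row does not reach only later rows make up. A row lasts 1/10 s, in which the tool goes at most 50 mm and 8.59 degrees, less where a joint would pass 70% of its speed; a pose out of reach is approached as far as the arm can. A call with a gripper value outside its range is refused whole. "hand" is the finger opening in cm, from 0 to 8.76, set as the call begins (left out, the last holds). The fingers move at their own pace and stop on an object; the grip force is fixed at half the most. Time passes only in rows, so rows that repeat a pose let the fingers close. It gives the time, the measured TCP pose, the force and the opening at its end, in the units of the state.
- ctrl.get_obs(): the state, without advancing time (a new reading comes with each control period).
- ctrl.snapshot(name): name is "side" or "top"; returns (picture, depth): 384x512x3 uint8, blue, green, red; 384x512 float32, m along the optical axis (not along the pixel's ray), 0 where there is no reading.
- ctrl.camera_model(name): a dict with "fx", "fy", "cx", "cy" (pixels), "cam_to_world" (4x4, takes a point from camera to world coordinates). Camera axes: x right, y down, z forward; pixel columns grow to the right and rows downward; lengths in m; the calibration is good to about 2 mm. A picture is of the moment at which its call begins. camera_model takes no time and is no camera call.
- ctrl.close_job(): hands the job in, once; it reports no verdict.
The state is a dict: "clock": time; "joint_pos": joint angles; "qvel": joint speeds; "tau": joint torques, N m; "tool_pos": TCP position; "orientation": TCP orientation; "force": force on the tool from outside, world axes, zero at the start; "moment": the same for the moment, N m; "opening": finger opening in m.
Only numpy, scipy, OpenCV 4.12 (cv2) and the standard library are available. Lean on these libraries where they do the work, as an engineer would, in place of code of your own. Each camera call takes 0.05 s, during which the arm holds its last target.

## Task

The balance check needs the middle-sized of the three knob weights, and the gripper itself must not touch it: take the sprung forceps from their rest, bring the open jaws round the neck of that weight while it stands in its seat, and squeeze the arms until the jaws are at their marked gap of 5 mm (the dark ring on the guide pin just flush outside the other arm), which closes them under the knob without nipping the neck. Only then lift the weight straight out, at least 5 cm up, and finish holding it there, hanging upright from the forceps with the gap kept steady at the mark; the program ends while still holding. Do not disturb the other two weights.

Things in the scene. Friction and masses are not known exactly. Their poses are not given: they have to be found in the camera images.
- forceps_grip (a point): Grip point of the loose steel weight forceps (173 mm long, 53 g): midway between the arms at the serrated grips, half-way up their 12 mm high faces. x points to the jaws, y to the left arm, z up. On the rest it is 41 mm above the worktop, forceps level. Outer faces are flat from 27 mm behind to 29 mm ahead; width over them here 31.4 mm when left alone, 20.0 mm at the gap mark.
- forceps_arm_left (a joint): Closing angle q (rad) of each arm (both always swing alike, hinged at the heel 91 mm behind the grip point). 0 = sprung open, 0.0625 = marked gap, 0.079 = jaws shut. Gap between jaw lands in mm = 24.1 - 306 q; width over the grip point in mm = 31.4 - 182 q. Spring force on each arm there: 8 N open, rising evenly to 14 N at the mark; it reopens when let go.
- forceps_jaws (a point): Middle of the forceps' two white jaws, 62 mm ahead of the grip point at the same height. Each jaw is 24 mm long in x, 4 mm high in z, with a V notch (14 mm long at its mouth, 3 mm deep) at this point, between flat lands. At the mark the lands stand 5 mm apart and the notch floors 11 mm, so the lands lie in front of and behind an 8 mm neck without touching it.
- forceps_pin (a point): Point midway between the arms on the steel guide pin (3 mm), 45 mm behind the grip point. The pin is fixed in the left arm and comes out through the right arm as the arms are squeezed; at the marked gap its dark ring is just flush outside the right arm's outer face.
- rest: Forceps rest, fixed: wooden base plate 148 x 54 mm, 5 mm thick, with two black saddles. Its origin is on the worktop under the grip point of the lying forceps (within 3 mm), same axes. Saddles at x = -75 and +37 mm, each 8 mm long, up to 46 mm above the worktop (33 mm and 57 mm wide); between them the blades hang free 30 mm above the plate.
- weight_mid_neck (a point): Middle of the neck of the middle-sized (100 g) polished steel knob weight, on its axis, z up. Body below 24 mm across, 24 mm high; neck 8 mm across, 11 mm high; knob above 18 mm across, 8 mm high. This point is 29.5 mm above the weight's underside, 39.5 mm above the worktop while it stands in its seat.
- weight_mid: The same middle-sized weight; its origin is the centre of its underside.
- block: Wooden weight block, fixed, 58 mm in x, 168 mm in y, 14 mm high; origin at the centre of its underside. Three equal round seats, 34 mm across and 4 mm deep, in a row at y = -55, 0, +55 mm; any weight may stand in any seat. Its x axis points away from the robot: the forceps fit in along it, from the robot's side, clear of the neighbours.
- weight_large_neck (a point): Middle of the neck of the large (200 g) knob weight: body 30 mm across, 33 mm high; neck 10 mm across, 12 mm high; knob 23 mm across, 10 mm high. Leave alone.
- weight_small_neck (a point): Middle of the neck of the small (50 g) knob weight: body 19 mm across, 18 mm high; neck 6 mm across, 9 mm high; knob 14 mm across, 6 mm high. Leave alone.
Not all that is in view belongs to the job. There is more than one size of the part that bears forceps_grip; the job needs the larger. Leave any orange look-alike of the weight_mid alone.

How it is judged (in metres and radians):
On the way, in this order (a step that is already met when the one before it is completed fails the run):
1. the forceps are lifted off their rest (height (world z) of forceps_grip above 0.06 m and contact force between the fingers and forceps above 1 N), for 0.2 s.
2. with the weight still standing in its seat, the jaws are round its neck and squeezed to the marked gap (5 mm, within 1.5 mm) (value of joint forceps_arm_left between 0.0576 and 0.0674 rad and horizontal distance between forceps_jaws and weight_mid_neck below 0.006 m and z of weight_mid_neck in the frame of forceps_jaws between -0.006 and 0.006 m and height (world z) of weight_mid_neck below 0.0425 m), for 0.3 s.
At the end, for the whole second after the job is handed in: The robot holds the forceps with the jaws at the marked gap (5 mm, within 1.5 mm) and still; the middle-sized weight hangs by its knob in the jaw notches, upright within 0.25 rad, at rest, at least 49 mm above where it stood, carried by the forceps alone; the other two weights stand in their seats (value of joint forceps_arm_left between 0.0576 and 0.0674 rad and velocity of joint forceps_arm_left between -0.02 and 0.02 rad/s and height (world z) of weight_mid_neck above 0.0885 m and angle between weight_mid_neck's own z axis and vertical below 0.25 rad and horizontal distance between forceps_jaws and weight_mid_neck below 0.007 m and linear speed of weight_mid below 0.03 m/s and contact force between forceps and weight_mid above 0.4 N and contact force between the fingers and forceps above 1 N and distance of each of weight_large_neck, weight_small_neck from where it was at the start of the episode below 0.01 m and angle between each of weight_large_neck, weight_small_neck's own z axis and vertical below 0.1 rad); the arm keeps its last pose, push and grip.
It fails at once if the robot or its fingers touch the middle-sized weight itself (contact force between any of the arm, the fingers and weight_mid above 0.3 N).
It fails at once if the forceps nip or press the weight with more than 12 N (contact force between forceps and weight_mid above 12 N).
It fails at once if the middle-sized weight is tipped over (angle between weight_mid_neck's own z axis and vertical above 0.5 rad).
It fails at once if the large weight is shifted by more than 10 mm (distance of weight_large_neck from where it was at the start of the episode above 0.01 m).
It fails at once if the small weight is shifted by more than 10 mm (distance of weight_small_neck from where it was at the start of the episode above 0.01 m).
It also fails if it takes over 45 s, if anything falls off the work surface, if the arm or the gripper's body presses on something with over 40 N, if the wrist force passes 120 N, or if a joint passes its speed limit or range.

## Working session

There is one attempt and no reset: what is moved stays moved. The work goes in short steps, Python scripts to look and compute and a tool call to move; the robot and the scene stay as the last step left them, time stands still between calls to the robot, and variables do not carry over. Pictures are saved under pics/ and viewed, and the job is handed in when it is done.

Besides the shell and the picture viewer there is one more tool, called as name(argument=value, ...), one argument or row to a line, values as JSON. apply_moves: Moves the arm, as the interface text tells. Its arguments: {"type":"object","properties":{"motion":{"type":"array"},"hand":{"type":"number"}},"required":["motion"]}

```bash
mkdir -p pics; ls; python3 - <<'E'
from plant import ctrl
import cv2,numpy as np
print(ctrl.get_obs(), ctrl.hold_point_z)
for n in ("side","top"):
    p,d=ctrl.snapshot(n); cv2.imwrite(f"pics/{n}0.png",p); np.save(f"pics/{n}0.npy",d)
    print(n,ctrl.camera_model(n))
E
```

```text
pics
{'clock': 0.0, 'joint_pos': array([ 9.20800520e+01,  2.05929923e+01,  6.33795578e-01, -2.08830349e-02,
       -7.01344322e+01, -1.65095204e+01]), 'qvel': array([-0.08926405,  0.14936184, -0.06548927,  0.04989292, -0.02444867,
        0.04526623]), 'tau': array([ 9.10825838e-04, -5.82715559e+01,  2.93052864e+01,  6.99683726e+00,
        6.99693774e-03, -1.61065159e-04]), 'tool_pos': array([0.1680712 , 0.65324245, 0.22560287]), 'orientation': array([-1.79992212e+02, -9.53479273e-02, -1.04436587e+02]), 'force': array([-1.09646319, -0.59055814,  0.09222178]), 'moment': array([-0.02719161, -0.03927132, -0.02260981]), 'opening': 0.08753772277510115} 0.0188
side {'fx': 439.58489753673877, 'fy': 439.58489753673877, 'cx': 254.61987738323535, 'cy': 190.74013836976238, 'cam_to_world': array([[ 0.679382  ,  0.40301464, -0.61320413,  1.12528081],
       [ 0.73349992, -0.34970711,  0.58282313, -0.5529963 ],
       [ 0.02044441, -0.84574472, -0.53319592,  0.5369465 ],
       [ 0.        ,  0.        ,  0.        ,  1.        ]])}
top {'fx': 414.4874113257006, 'fy': 414.4874113257006, 'cx': 256.9922842811527, 'cy': 190.51655688017428, 'cam_to_world': array([[ 0.02220614, -0.98705329,  0.15884804,  0.39681313],
       [-0.99968932, -0.02372181, -0.00765164, -0.00496714],
       [ 0.01132074, -0.15862877, -0.98727339,  0.91660798],
       [ 0.        ,  0.        ,  0.        ,  1.        ]])}
```

View pics/side0.png

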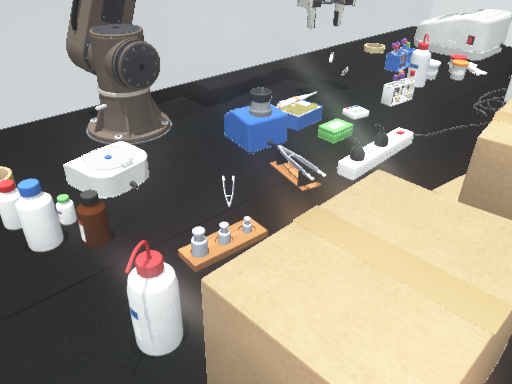

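View pics/top0.png

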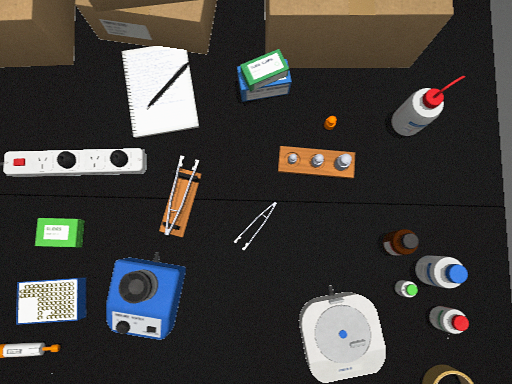

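```bash
python3 - <<'E'
import cv2
t=cv2.imread("pics/top0.png");s=cv2.imread("pics/side0.png")
a=cv2.resize(t[145:245,140:220],None,fx=6,fy=6,interpolation=cv2.INTER_CUBIC)
cv2.imwrite("pics/c1.png",a)
cv2.imwrite("pics/c2.png",cv2.resize(t[140:185,270:365],None,fx=8,fy=8,interpolation=cv2.INTER_CUBIC))
cv2.imwrite("pics/c3.png",cv2.resize(s[135:195,260:335],None,fx=8,fy=8,interpolation=cv2.INTER_CUBIC))
cv2.imwrite("pics/c4.png",cv2.resize(s[210:270,175:275],None,fx=8,fy=8,interpolation=cv2.INTER_CUBIC))
E
```

```text
(no output)
```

View pics/c1.png

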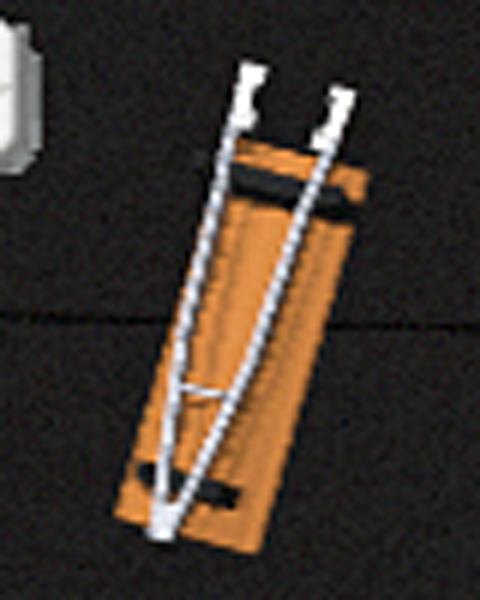

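View pics/c2.png

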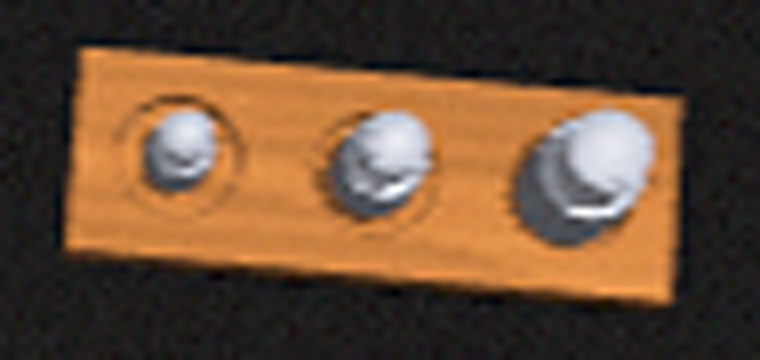

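View pics/c3.png

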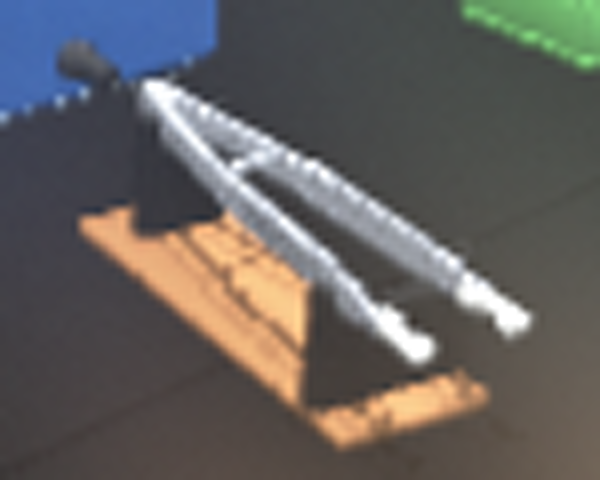

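View pics/c4.png

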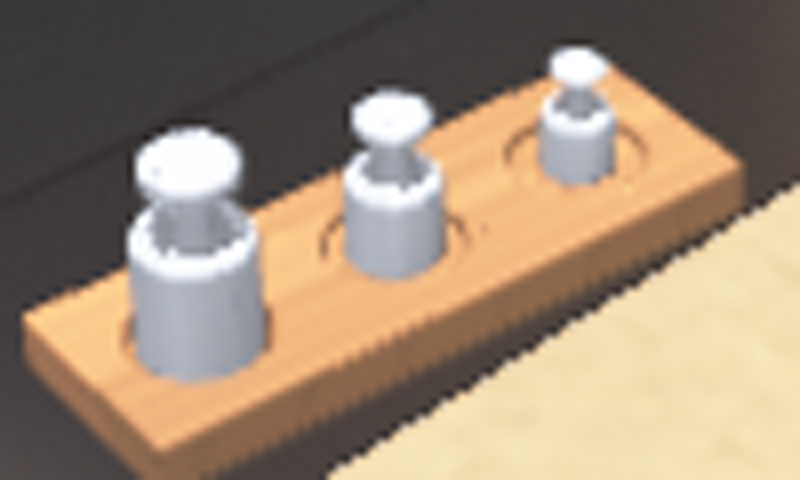

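```bash
cat > h.py <<'E'
import numpy as np,cv2
from plant import ctrl
def ray(n,u,v):
    c=ctrl.camera_model(n);T=c["cam_to_world"]
    d=T[:3,:3]@np.array([(u-c["cx"])/c["fx"],(v-c["cy"])/c["fy"],1]);return T[:3,3],d/np.linalg.norm(d)
def tri(a,b,na="top",nb="side"):
    o1,d1=ray(na,*a);o2,d2=ray(nb,*b)
    s=np.linalg.lstsq(np.c_[d1,-d2],o2-o1,rcond=None)[0]
    p,q=o1+s[0]*d1,o2+s[1]*d2
    return (p+q)/2,np.linalg.norm(p-q)*1000
def pl(n,p,z):
    o,d=ray(n,*p);return o+d*(z-o[2])/d[2]
def un(p,off,s): return (p[0]+.5)/s-.5+off[0],(p[1]+.5)/s-.5+off[1]
def proj(n,P):
    c=ctrl.camera_model(n);T=c["cam_to_world"];q=T[:3,:3].T@(np.asarray(P)-T[:3,3])
    return c["fx"]*q[0]/q[2]+c["cx"],c["fy"]*q[1]/q[2]+c["cy"]
E
python3 - <<'E'
from h import *
np.set_printoptions(precision=4,suppress=True)
T=lambda p:un(p,(140,145),6);S=lambda p:un(p,(260,135),8)
T2=lambda p:un(p,(270,140),8);S2=lambda p:un(p,(175,210),8)
for n,a,b in [("jawL",(247,97),(493,305)),("jawR",(334,120),(402,335)),("heel",(160,527),(153,92)),("pinL",(181,388),(280,152)),("pinR",(230,394),(237,165))]:
    print(n,*tri(T(a),S(b)), pl("top",T(a),.041),pl("side",S(b),.041))
for n,a,b,z in [("mid",(396,145),(390,118),.053),("large",(612,148),(188,160),.063),("small",(188,133),(578,67),.043),("c1",(80,48),(610,65),.014),("c2",(683,97),(25,322),.014),("c2",(672,300),(162,450),.014),("c3",(65,248),(740,163),.014)]:
    if n!="c2" or a[0]==683: pass
    print(n,*tri(T2(a),S2(b)),pl("top",T2(a),z),pl("side",S2(b),z))
E
```

```text
jawL [0.5988 0.1543 0.042 ] 0.5033016018221612 [0.5988 0.1543 0.041 ] [0.5978 0.1561 0.041 ]
jawR [0.5916 0.1231 0.0409] 1.1238514367451038 [0.5912 0.1227 0.041 ] [0.592  0.1235 0.041 ]
heel [0.4434 0.1757 0.0437] 1.3226011249597485 [0.444  0.1768 0.041 ] [0.4394 0.1791 0.041 ]
pinL [0.4948 0.174  0.0427] 5.613183246180111 [0.4931 0.1722 0.041 ] [0.4937 0.1794 0.041 ]
pinR [0.493  0.1566 0.0435] 5.7792169596195375 [0.4913 0.1548 0.041 ] [0.491  0.1631 0.041 ]
mid [ 0.6114 -0.1432  0.0491] 1.0165434339041497 [ 0.6101 -0.143   0.053 ] [ 0.6158 -0.1461  0.053 ]
large [ 0.6086 -0.1982  0.063 ] 1.116818152352783 [ 0.6083 -0.1986  0.063 ] [ 0.609  -0.1978  0.063 ]
small [ 0.6156 -0.0882  0.0398] 0.8127131930103575 [ 0.6145 -0.0882  0.043 ] [ 0.6192 -0.0909  0.043 ]
c1 [ 0.6287 -0.0699  0.0411] 28.78678195643468 [ 0.6455 -0.0604  0.014 ] [ 0.5941 -0.057   0.014 ]
c2 [ 0.6203 -0.2337  0.0444] 27.0537057429374 [ 0.6356 -0.2299  0.014 ] [ 0.5802 -0.2254  0.014 ]
c2 [ 0.594  -0.2201 -0.0185] 33.95073703491705 [ 0.5775 -0.2259  0.014 ] [ 0.6358 -0.2277  0.014 ]
c3 [ 0.6066 -0.0458 -0.0173] 34.98087065831943 [ 0.5881 -0.057   0.014 ] [ 0.6453 -0.0607  0.014 ]
```

apply_moves(
  motion=[
    [[1, -1.3, 0], 0],
    [[3, -4, 0], 0],
    [[5.5, -7.3, 0], 0],
    [[8, -10.7, 0], 0],
    [[10.5, -14, 0], 0],
    [[13, -17.3, 0], 0],
    [[15.5, -20.7, 0], 0],
    [[18, -24, 0], 0],
    [[20.5, -27.3, 0], 0],
    [[23, -30.7, 0], 0.6],
  ],
  hand=6,
)

```text
clock: 1.1
tool_pos: [0.3988, 0.3445, 0.2266]
orientation: [180.0, 0.0, -103.8]
force: [0.8, 1.4, -0.7]
opening: 0.0601
```

apply_moves(
  motion=[
    [[2.5, -3.3, 0], 0],
    [[5, -6.7, 0], 0],
    [[7.5, -10, 0], 0],
    [[10, -13.3, 0], 0],
    [[12.2, -16.4, 0], 0],
    [[13.8, -18.5, 0], 0],
    [[14.6, -19.5, 0], 0],
    [[14.6, -19.5, -2], 0],
    [[14.6, -19.5, -5], 0],
    [[14.6, -19.5, -8], 0],
  ],
)

```text
clock: 2.1
tool_pos: [0.544, 0.1515, 0.146]
orientation: [-180.0, 0.1, -103.8]
force: [-0.2, 0.7, -1.0]
opening: 0.0599
```

apply_moves(
  motion=[
    [[0, 0, -1.5], 0],
    [[0, 0, -3], 0],
    [[0, 0, -3], 0],
    [[0, 0, -3], 0],
    [[0, 0, -3], 0],
  ],
)

```text
clock: 2.6
tool_pos: [0.5447, 0.152, 0.1176]
orientation: [-179.9, 0.1, -103.8]
force: [0.1, -0.7, -0.3]
opening: 0.0599
```

```bash
python3 - <<'E'
from h import *
for n,(r0,r1,c0,c1) in (("side",(90,200,230,350)),("top",(140,250,110,260))):
    p,d=ctrl.snapshot(n); cv2.imwrite(f"pics/{n}1.png",p); cv2.imwrite(f"pics/{n}1c.png",cv2.resize(p[r0:r1,c0:c1],None,fx=5,fy=5,interpolation=cv2.INTER_CUBIC))
E
```

```text
(no output)
```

View pics/side1c.png

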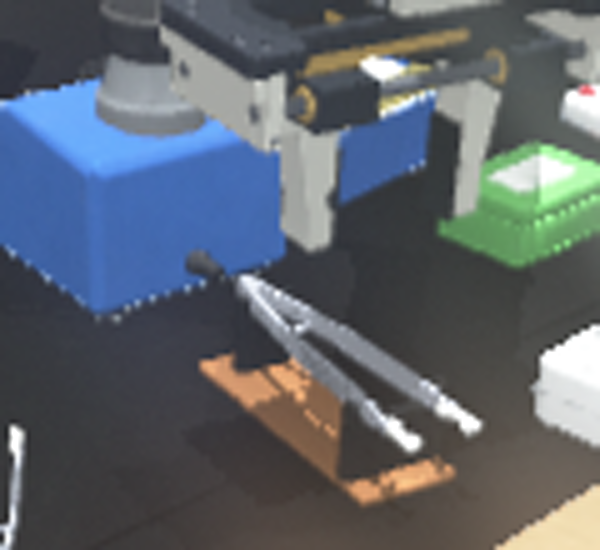

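View pics/top1c.png

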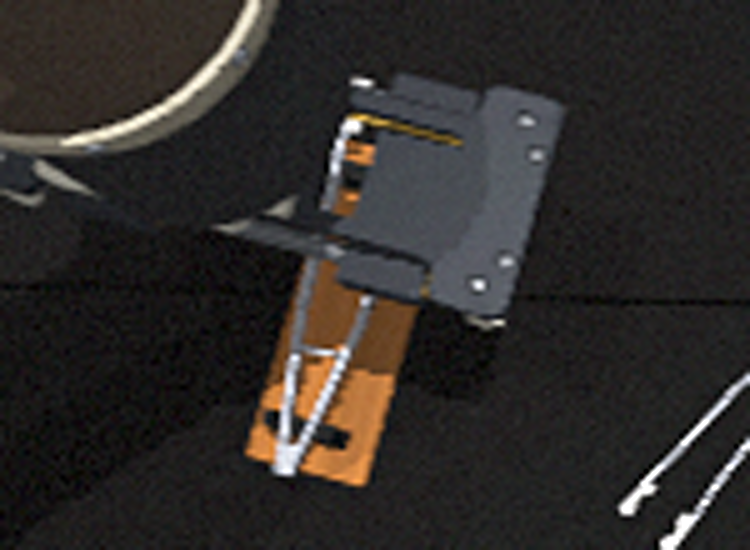

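apply_moves(
  motion=[
    [[0, -0.05, -1], 0],
    [[0, -0.05, -2.5], 0],
    [[0, -0.05, -4], 0],
    [[0, -0.05, -5.5], 0],
    [[0, -0.05, -7], 0],
    [[0, -0.05, -8.2], 0],
    [[0, -0.05, -9], 0],
    [[0, -0.05, -9.5], 0],
    [[0, -0.05, -9.5], 0],
    [[0, -0.05, -9.5], 0],
  ],
)

```text
clock: 3.7
tool_pos: [0.5445, 0.1513, 0.0219]
orientation: [-180.0, 0.0, -103.8]
force: [0.9, -0.5, 0.8]
opening: 0.0599
```

```bash
python3 - <<'E'
from h import *
for n,(r0,r1,c0,c1) in (("side",(90,200,230,350)),("top",(140,250,110,260))):
    p,d=ctrl.snapshot(n); cv2.imwrite(f"pics/{n}2c.png",cv2.resize(p[r0:r1,c0:c1],None,fx=5,fy=5,interpolation=cv2.INTER_CUBIC))
E
```

```text
(no output)
```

View pics/side2c.png

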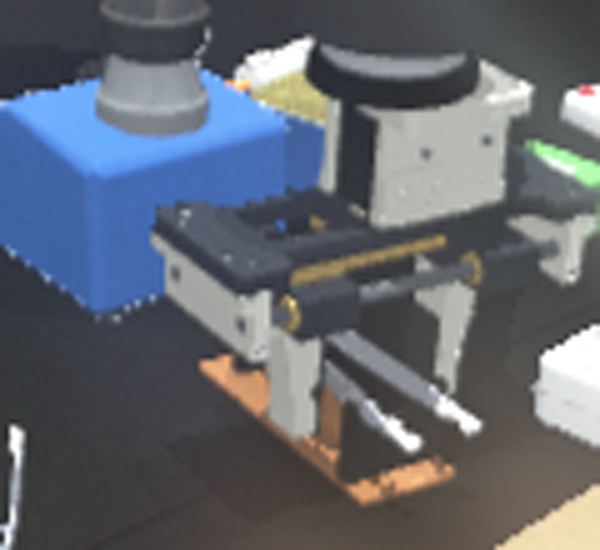

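View pics/top2c.png

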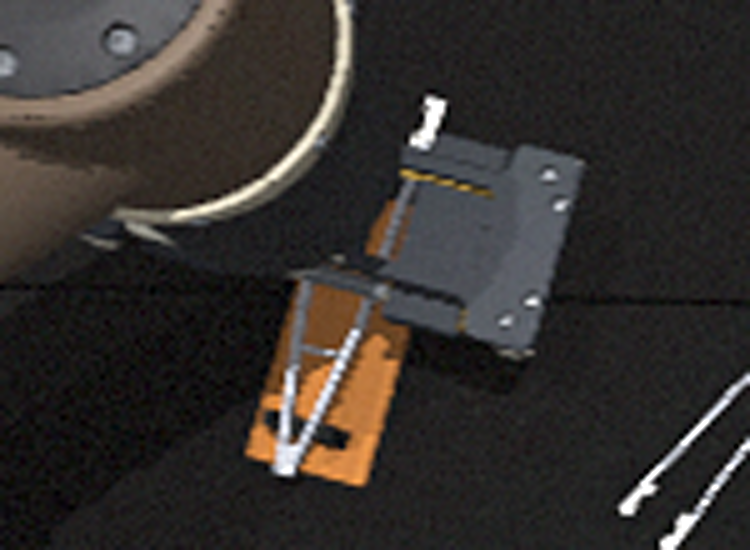

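apply_moves(
  motion=[
    [[0, 0, 0], 0],
    [[0, 0, 0], 0],
    [[0, 0, 0], 0],
    [[0, 0, 0], 0],
    [[0, 0, 0], 0],
    [[0, 0, 0], 0],
    [[0, 0, 0], 0],
    [[0, 0, 0], 0],
  ],
  hand=2.85,
)

```text
clock: 4.6
tool_pos: [0.5443, 0.1512, 0.0217]
orientation: [-180.0, 0.0, -103.8]
force: [-0.1, -0.7, 1.2]
opening: 0.0286
```

Lift gently to ~10 cm and look.

apply_moves(
  motion=[
    [[0, 0, 0.5], 0],
    [[0, 0, 1.5], 0],
    [[0, 0, 2.5], 0],
    [[0, 0, 3.5], 0],
    [[0, 0, 4.5], 0],
    [[0, 0, 5.5], 0],
    [[0, 0, 6.5], 0],
    [[0, 0, 7], 0],
    [[0, 0, 7], 0],
    [[0, 0, 7], 0],
  ],
)

```text
clock: 5.6
tool_pos: [0.544, 0.1511, 0.0914]
orientation: [180.0, -0.0, -103.8]
force: [0.6, 0.6, -1.0]
opening: 0.0285
```

```bash
python3 - <<'E'
from h import *
for n,(r0,r1,c0,c1) in (("side",(80,190,230,350)),("top",(140,250,110,260))):
    p,d=ctrl.snapshot(n); cv2.imwrite(f"pics/{n}3c.png",cv2.resize(p[r0:r1,c0:c1],None,fx=5,fy=5,interpolation=cv2.INTER_CUBIC))
E
```

```text
(no output)
```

View pics/side3c.png

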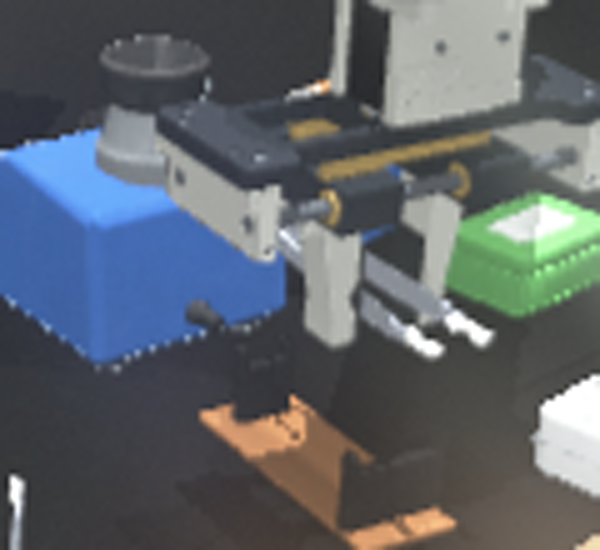

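View pics/top3c.png

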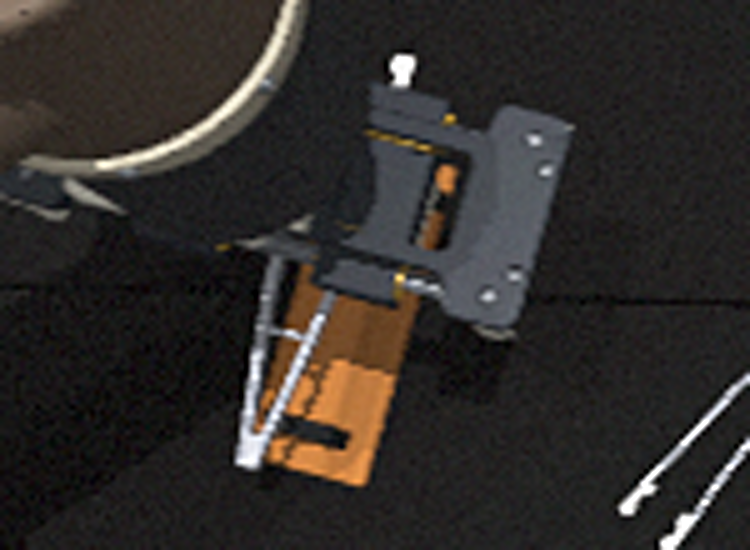

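```bash
python3 - <<'E'
from h import *
np.set_printoptions(precision=4,suppress=True)
T=lambda p:un(p,(110,140),5);S=lambda p:un(p,(230,80),5)
print(tri(T((402,70)),S((422,342))))
print(tri(T((402,70)),S((415,340))))
jl=S((470,326));print(pl("side",S((422,342)),.11),pl("side",jl,.11))
for z in (.1,.11,.12): print(pl("top",T((250,455)),z),pl("top",T((402,72)),z))
E
```

```text
(array([0.5966, 0.1231, 0.1141]), np.float64(1.1260517827080883))
(array([0.5953, 0.1219, 0.1153]), np.float64(3.8499690316981647))
[0.5913 0.129  0.11  ] [0.5948 0.1571 0.11  ]
[0.4441 0.1778 0.1   ] [0.5997 0.1257 0.1   ]
[0.4435 0.1755 0.11  ] [0.5972 0.1241 0.11  ]
[0.4429 0.1733 0.12  ] [0.5947 0.1225 0.12  ]
```

apply_moves(
  motion=[
    [[-0.1, -1, 0], 0.4],
    [[-0.4, -3, 0], 1],
    [[-0.7, -6, 0], 2],
    [[-1.1, -9.5, 0], 3.5],
    [[-1.6, -13, 0], 5],
    [[-2, -16.5, 0], 6.5],
    [[-2.5, -20, 0], 8],
    [[-2.9, -23.5, 0], 9],
    [[-3.3, -26.5, 0], 10],
    [[-3.5, -28.3, 0], 10.35],
  ],
)

```text
clock: 6.7
tool_pos: [0.5079, -0.1342, 0.0912]
orientation: [179.9, -0.0, -93.5]
force: [-0.2, -0.0, -0.7]
opening: 0.0287
```

apply_moves(
  motion=[
    [[0, -0.4, 0], 0],
    [[0, -0.5, -1], 0],
    [[0, -0.5, -2], 0],
    [[0, -0.5, -3], 0],
    [[0, -0.5, -4], 0],
    [[0, -0.5, -5], 0],
    [[0, -0.5, -6], 0],
    [[0, -0.5, -6.8], 0],
    [[0, -0.5, -7.1], 0],
    [[0, -0.5, -7.1], 0],
  ],
)

```text
clock: 7.7
tool_pos: [0.509, -0.1368, 0.02]
orientation: [179.9, -0.0, -93.5]
force: [-0.5, 0.0, -0.7]
opening: 0.0283
```

```bash
python3 - <<'E'
from h import *
print(ctrl.get_obs()["tool_pos"])
for n,(r0,r1,c0,c1) in (("side",(170,280,145,275)),("top",(130,240,260,370))):
    p,d=ctrl.snapshot(n); cv2.imwrite(f"pics/{n}4.png",p);cv2.imwrite(f"pics/{n}4c.png",cv2.resize(p[r0:r1,c0:c1],None,fx=5,fy=5,interpolation=cv2.INTER_CUBIC))
E
```

```text
[ 0.50895526 -0.13683632  0.0200464 ]
```

View pics/side4c.png

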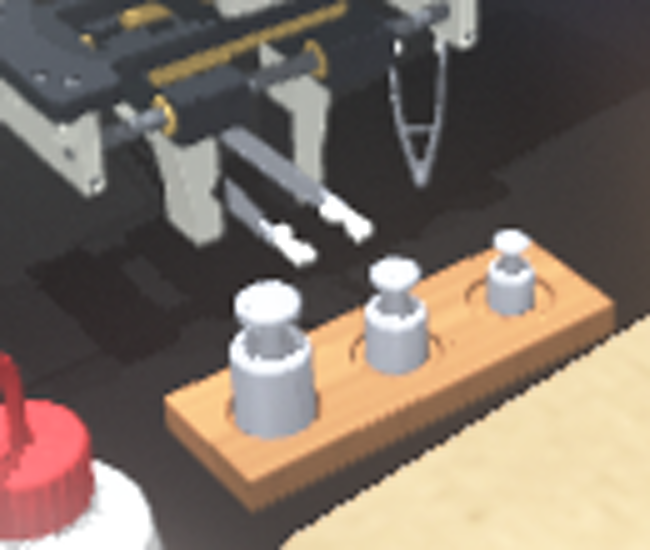

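View pics/top4c.png

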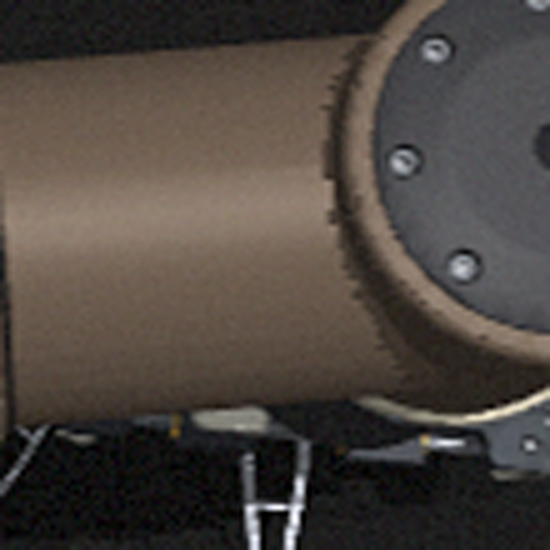

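```bash
python3 - <<'E'
from h import *
np.set_printoptions(precision=4,suppress=True)
p=cv2.imread("pics/side4.png")
cv2.imwrite("pics/z.png",cv2.resize(p[200:250,190:240],None,fx=12,fy=12,interpolation=cv2.INTER_CUBIC))
S=lambda p:un(p,(145,170),5)
pts={"L":(347,217),"R":(291,246),"neck":(397,297),"knobtop":(395,268)}
_,d=ctrl.snapshot("side")
c=ctrl.camera_model("side")
for k,v in pts.items():
    u=S(v); r=int(round(u[1]));q=int(round(u[0]));z=np.median(d[r-1:r+2,q-1:q+2])
    P=c["cam_to_world"]@[(u[0]-c["cx"])/c["fx"]*z,(u[1]-c["cy"])/c["fy"]*z,z,1]
    print(k,P[:3],pl("side",u,.0395 if k!="knobtop" else .053))
E
```

```text
L [ 0.5637 -0.127   0.0419] [ 0.561  -0.1249  0.0395]
R [ 0.5663 -0.1561  0.0433] [ 0.562  -0.153   0.0395]
neck [ 0.6153 -0.1442  0.041 ] [ 0.6138 -0.143   0.0395]
knobtop [ 0.6138 -0.1437  0.0533] [ 0.6135 -0.1435  0.053 ]
```

View pics/z.png

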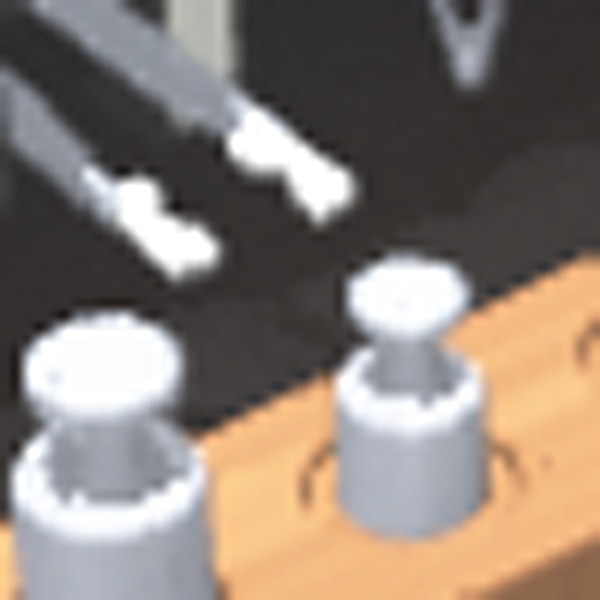

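apply_moves(
  motion=[
    [[0.3, 0, 0], 0],
    [[0.7, -0.05, 0], 0],
    [[1.2, -0.1, 0], 0],
    [[1.7, -0.1, 0], 0],
    [[2.2, -0.15, 0], 0],
    [[2.5, -0.2, 0], 0],
    [[2.5, -0.2, 0], 0],
    [[2.5, -0.2, 0], 0],
  ],
)

```text
clock: 8.65
tool_pos: [0.534, -0.1388, 0.0204]
orientation: [180.0, 0.0, -93.5]
force: [-0.3, -0.1, -0.7]
opening: 0.0285
```

```bash
python3 - <<'E'
from h import *
p,d=ctrl.snapshot("side"); cv2.imwrite("pics/side5.png",p)
cv2.imwrite("pics/z5.png",cv2.resize(p[200:250,190:240],None,fx=12,fy=12,interpolation=cv2.INTER_CUBIC))
E
```

```text
(no output)
```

View pics/z5.png

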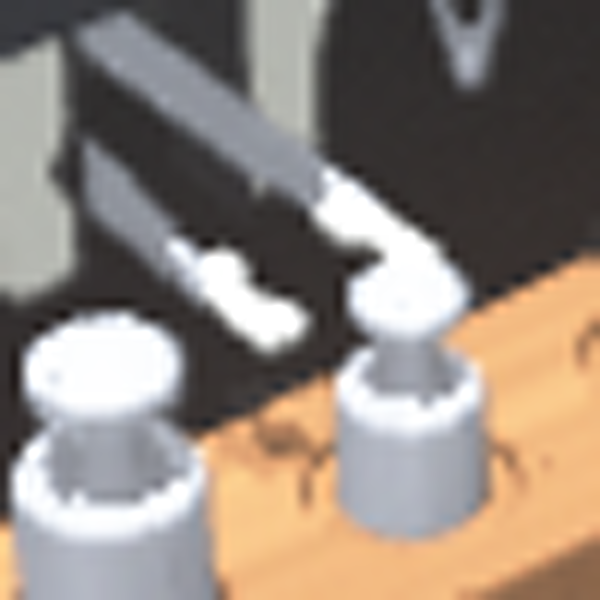

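apply_moves(
  motion=[
    [[0.3, 0, 0], 0],
    [[0.7, -0.05, 0], 0],
    [[1.1, -0.1, 0], 0],
    [[1.5, -0.1, 0], 0],
    [[1.9, -0.15, 0], 0],
    [[2.3, -0.15, 0], 0],
    [[2.6, -0.2, 0], 0],
    [[2.6, -0.2, 0], 0],
    [[2.6, -0.2, 0], 0],
  ],
)

```text
clock: 9.6
tool_pos: [0.56, -0.1408, 0.0204]
orientation: [180.0, 0.0, -93.5]
force: [0.4, 0.3, -1.3]
opening: 0.0285
```

```bash
python3 - <<'E'
from h import *
p,d=ctrl.snapshot("side"); cv2.imwrite("pics/side6.png",p)
cv2.imwrite("pics/z6.png",cv2.resize(p[200:250,190:240],None,fx=12,fy=12,interpolation=cv2.INTER_CUBIC))
E
```

```text
(no output)
```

View pics/z6.png

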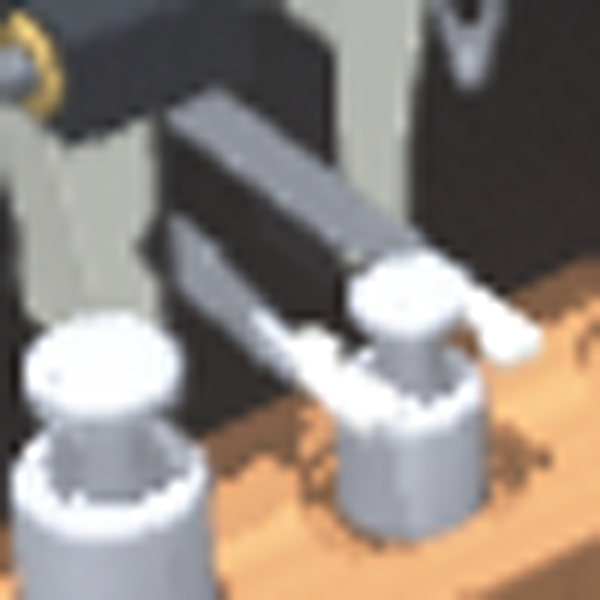

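```bash
python3 - <<'E'
from h import *
np.set_printoptions(precision=4,suppress=True)
S=lambda p:un(p,(190,200),12)
ax=np.array([.998,-.06])
for z in (.0395,.0415):
  L=pl("side",S((532,350)),z);R=pl("side",S((388,420)),z);m=(L+R)/2
  print(L,R,m[:2]-.012*ax)
kt=S((408,292));print(pl("side",kt,.053),pl("side",S((411,358)),.0395))
for P in ([.612,-.143,.0395],[.6135,-.1435,.0395]):
  u=proj("side",P);print((u[0]-190)*12,(u[1]-200)*12)
E
```

```text
[ 0.6252 -0.1286  0.0395] [ 0.6241 -0.1565  0.0395] [ 0.6127 -0.1419]
[ 0.6272 -0.1303  0.0415] [ 0.6261 -0.1581  0.0415] [ 0.6147 -0.1435]
[ 0.6151 -0.1449  0.053 ] [ 0.6144 -0.144   0.0395]
400.86766564590323 342.82834634796734
404.5208791666878 348.52835599908553
```

apply_moves(
  motion=[
    [[0, 0, 0], 0],
    [[0, 0, 0], 0],
    [[0, 0, 0], 0],
    [[0, 0, 0], 0],
    [[0, 0, 0], 0],
    [[0, 0, 0], 0],
  ],
  hand=2.45,
)

```text
clock: 10.25
tool_pos: [0.5602, -0.1408, 0.0206]
orientation: [-180.0, -0.0, -93.5]
force: [0.2, 1.0, -1.0]
opening: 0.0244
```

```bash
python3 - <<'E'
from h import *
p,d=ctrl.snapshot("side"); cv2.imwrite("pics/side7.png",p)
cv2.imwrite("pics/z7.png",cv2.resize(p[210:250,205:245],None,fx=15,fy=15,interpolation=cv2.INTER_CUBIC))
E
```

```text
(no output)
```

View pics/z7.png

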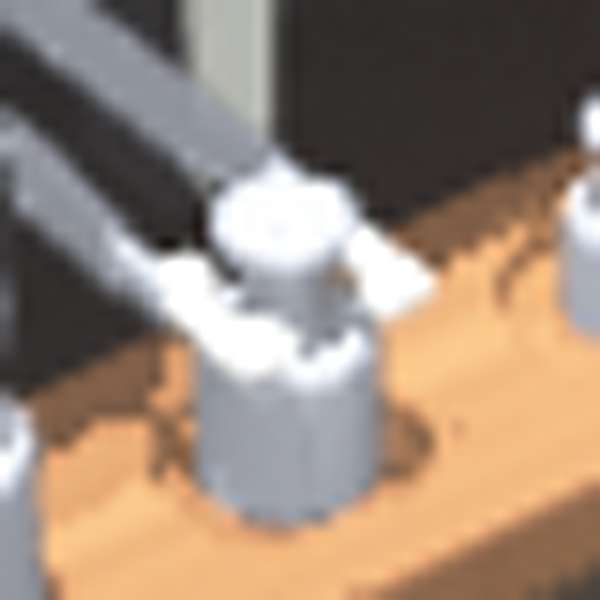

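apply_moves(
  motion=[
    [[0, 0, 0], 0],
    [[0, 0, 0], 0],
    [[0, 0, 0], 0],
    [[0, 0, 0], 0],
  ],
  hand=2.2,
)

```text
clock: 10.7
tool_pos: [0.5602, -0.1408, 0.0206]
orientation: [180.0, -0.0, -93.5]
force: [-0.6, 0.4, -0.6]
opening: 0.0221
```

apply_moves(
  motion=[
    [[0, 0, 0], 0],
    [[0, 0, 0], 0],
    [[0, 0, 0], 0],
    [[0, 0, 0], 0],
    [[0, 0, 0], 0],
    [[0, 0, 0], 0],
    [[0, 0, 0], 0],
    [[0, 0, 0], 0],
  ],
  hand=2.0,
)

```text
clock: 11.5
tool_pos: [0.5602, -0.1408, 0.0206]
orientation: [-180.0, 0.0, -93.5]
force: [-0.4, 0.2, -0.0]
opening: 0.0201
```

```bash
python3 - <<'E'
from h import *
print(ctrl.get_obs())
p,d=ctrl.snapshot("side"); cv2.imwrite("pics/side8.png",p)
cv2.imwrite("pics/z8.png",cv2.resize(p[210:250,205:245],None,fx=15,fy=15,interpolation=cv2.INTER_CUBIC))
E
```

```text
{'clock': 11.5, 'joint_pos': array([ 5.28526943e+00,  2.37165387e+01, -2.54930809e+01,  5.75078352e-05,
       -4.07884482e+01,  8.12410797e+01]), 'qvel': array([ 4.05022272e-02,  5.90085053e-03, -4.40827730e-02, -2.80889463e-02,
        2.37944218e-05, -2.71319611e-02]), 'tau': array([ 1.13902868e-04, -5.38330650e+01,  2.05840731e+01,  4.85383093e+00,
        6.60525821e-02,  1.37403160e-05]), 'tool_pos': array([ 0.56020166, -0.14079611,  0.02055816]), 'orientation': array([-1.79998085e+02,  2.57093017e-04, -9.34736074e+01]), 'force': array([-0.36110912,  0.23363864, -0.03741174]), 'moment': array([-0.04778088, -0.02561945, -0.00809107]), 'opening': 0.020063818616743112}
```

View pics/z8.png

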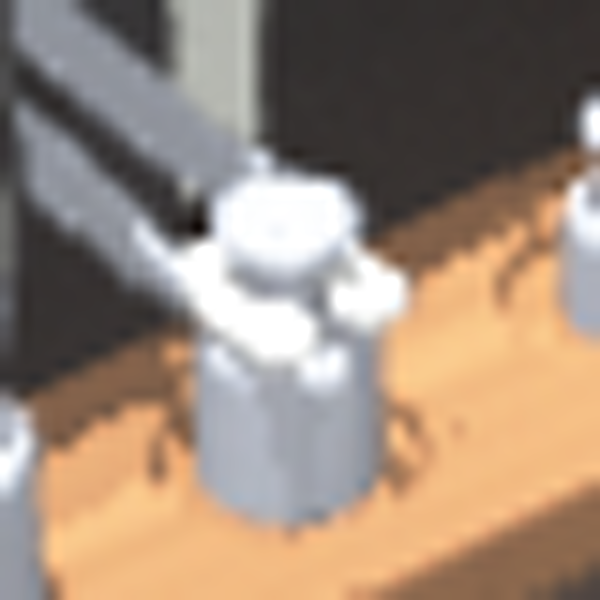

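```bash
python3 - <<'E'
from h import *
p,d=ctrl.snapshot("top"); cv2.imwrite("pics/top8.png",p)
cv2.imwrite("pics/t8.png",cv2.resize(p[190:250,290:350],None,fx=10,fy=10,interpolation=cv2.INTER_CUBIC))
E
```

```text
(no output)
```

View pics/t8.png

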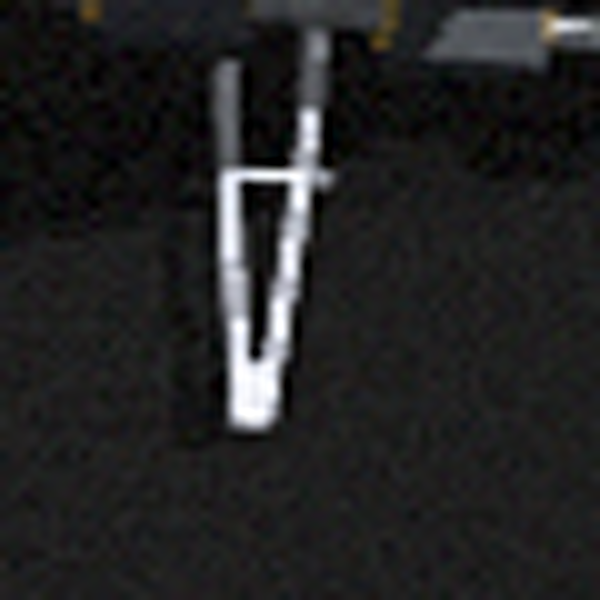

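```bash
python3 - <<'E'
from h import *
ims=[cv2.resize(cv2.imread(f"pics/side{k}.png")[222:242,210:240],None,fx=13,fy=13,interpolation=cv2.INTER_LINEAR) for k in (6,7,8)]
a=np.vstack([np.hstack(ims[:2]),np.hstack([ims[2],np.zeros_like(ims[2])])])
a=(np.clip((a.astype(float)/255)**2.5,0,1)*255).astype(np.uint8)
cv2.imwrite("pics/cmp.png",a);print(a.shape)
E
```

```text
(520, 780, 3)
```

View pics/cmp.png

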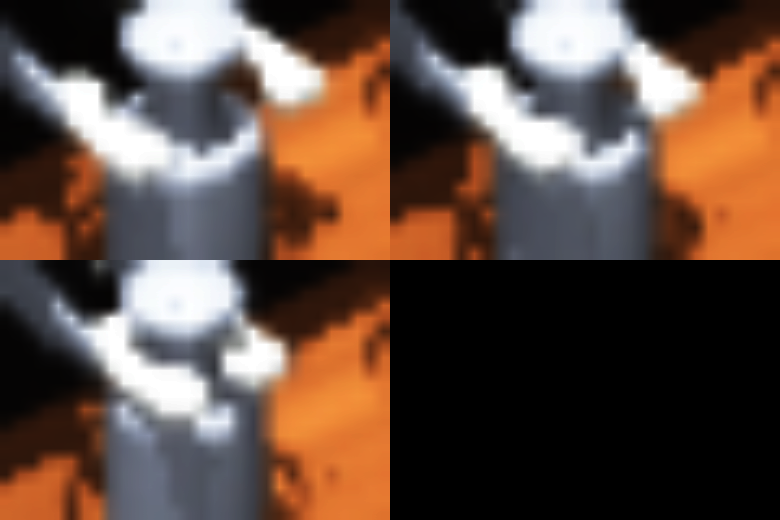

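```bash
python3 - <<'E'
from h import *
g=lambda a:(np.clip((a.astype(float)/255)**2.5,0,1)*255).astype(np.uint8)
a=cv2.resize(cv2.imread("pics/side0.png")[165:185,302:332],None,fx=20,fy=20,interpolation=cv2.INTER_LINEAR)
cv2.imwrite("pics/r0.png",g(a))
a=cv2.resize(cv2.imread("pics/side8.png")[222:242,210:240],None,fx=20,fy=20,interpolation=cv2.INTER_LINEAR)
cv2.imwrite("pics/r8.png",g(a))
t=cv2.imread("pics/top8.png")[200:215,305:325]
cv2.imwrite("pics/p8.png",cv2.resize(t,None,fx=30,fy=30,interpolation=cv2.INTER_NEAREST))
t=cv2.imread("pics/top0.png")[200:215,162:182]
cv2.imwrite("pics/p0.png",cv2.resize(t,None,fx=30,fy=30,interpolation=cv2.INTER_NEAREST))
E
```

```text
(no output)
```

View pics/r0.png

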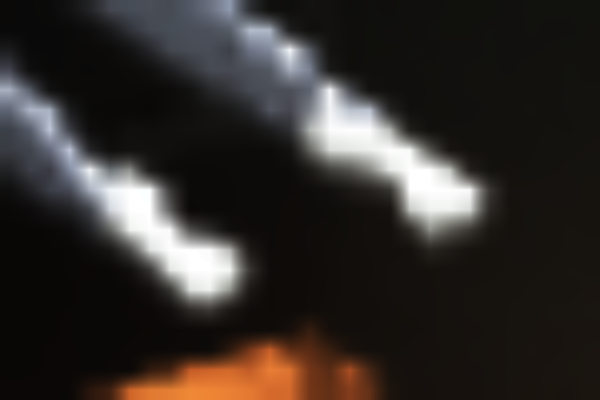

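View pics/r8.png

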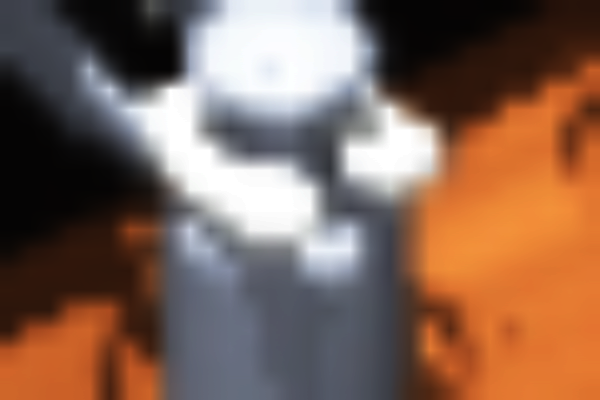

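View pics/p8.png

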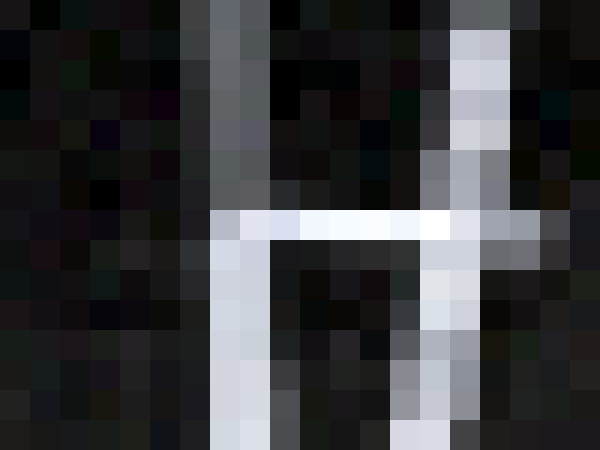

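View pics/p0.png

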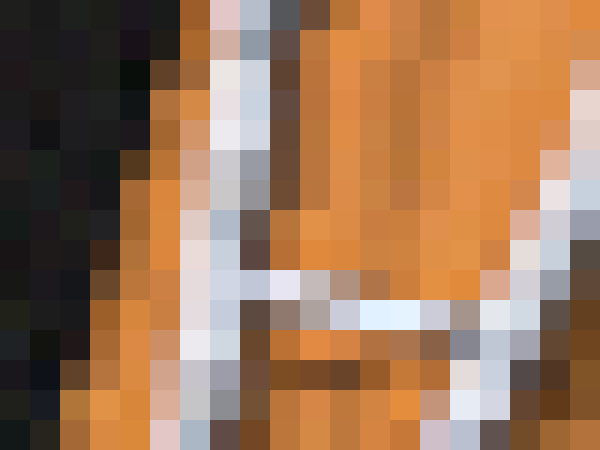

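```bash
python3 - <<'E'
from h import *
np.set_printoptions(precision=4,suppress=True)
# fit arm centre lines at rest from top0 rectified (plane z=.047 top edge), forceps frame
p=cv2.imread("pics/top0.png"); yaw=np.radians(-13.8); c,s=np.cos(yaw),np.sin(yaw)
g0=np.array([.5349,.1535]); N=8
# rectified map: rows = x from +40..-50 mm, cols = y +30..-30, 0.125mm
xs=np.arange(80,-100,-.2);ys=np.arange(35,-35,-.2)
X,Y=np.meshgrid(xs,ys,indexing="ij")
W=np.stack([g0[0]+(c*X-s*Y)/1e3,g0[1]+(s*X+c*Y)/1e3,np.full_like(X,.045)],-1)
cm=ctrl.camera_model("top");T=cm["cam_to_world"];q=(W-T[:3,3])@T[:3,:3]
mu=(cm["fx"]*q[...,0]/q[...,2]+cm["cx"]).astype(np.float32);mv=(cm["fy"]*q[...,1]/q[...,2]+cm["cy"]).astype(np.float32)
b=p[...,0].astype(np.float32) # blue: steel bright, wood dark
r=cv2.remap(b,mu,mv,cv2.INTER_LINEAR)
cv2.imwrite("pics/rect.png",cv2.resize(cv2.remap(p,mu,mv,cv2.INTER_LINEAR),None,fx=.65,fy=.65))
L=[];R=[]
for x in range(-40,66,4):
    i=int((80-x)/.2);row=np.clip(r[max(i-5,0):i+6].mean(0)-120,0,None)
    h=row.copy();m=len(ys)//2
    # split at the two strongest peaks
    pk=np.argmax(row);far=row.copy();far[np.abs(ys-ys[pk])<6]=0;pk2=np.argmax(far)
    cs=sorted([np.average(ys[np.abs(ys-ys[k])<3],weights=row[np.abs(ys-ys[k])<3]+1e-6) for k in (pk,pk2)])
    L.append((x,cs[1]));R.append((x,cs[0]));print(x,np.round(cs,1),round(cs[1]-cs[0],1))
E
```

```text
-40 [-11.4  11.1] 22.5
-36 [-12.   11.2] 23.2
-32 [-12.6  12. ] 24.5
-28 [-13.1  13.1] 26.2
-24 [-13.2  13. ] 26.2
-20 [-13.3  13.4] 26.6
-16 [-13.7  13.6] 27.3
-12 [-13.4  13.7] 27.1
-8 [-13.9  14.2] 28.1
-4 [-14.1  13.9] 27.9
0 [-14.1  14.6] 28.8
4 [-14.6  14.1] 28.7
8 [-14.8  14.8] 29.6
12 [-14.6  14.6] 29.2
16 [-15.2  15.1] 30.3
20 [-14.9  15. ] 29.8
24 [-15.5  15.4] 30.9
28 [-15.7  15.3] 31.0
32 [-16.2  15.9] 32.0
36 [-16.7  16.6] 33.3
40 [-17.3  16.6] 33.8
44 [-17.7  17.1] 34.8
48 [-18.   16.8] 34.9
52 [-15.3  15.9] 31.1
56 [-17.7  15.4] 33.1
60 [-17.9  16.5] 34.4
64 [-18.2  17.1] 35.3
```

View pics/rect.png

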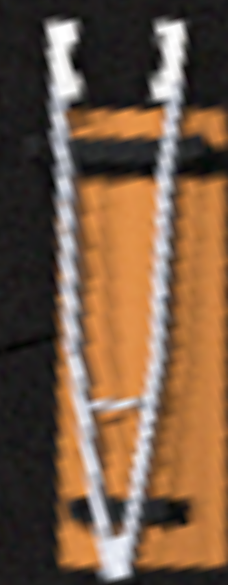

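apply_moves(
  motion=[
    [[0, 0, 0.1], 0],
    [[0, 0, 0.2], 0],
    [[0, 0, 0.3], 0],
    [[0, 0, 0.4], 0],
    [[0, 0, 0.5], 0],
    [[0, 0, 0.6], 0],
    [[0, 0, 0.7], 0],
    [[0, 0, 0.8], 0],
    [[0, 0, 0.8], 0],
    [[0, 0, 0.8], 0],
  ],
)

```text
clock: 12.6
tool_pos: [0.5602, -0.1408, 0.0286]
orientation: [-180.0, 0.0, -93.5]
force: [-0.5, 0.5, -2.0]
opening: 0.0199
```

```bash
python3 - <<'E'
from h import *
o=ctrl.get_obs();print(o["force"],o["moment"],o["opening"])
p,d=ctrl.snapshot("side"); cv2.imwrite("pics/side9.png",p)
cv2.imwrite("pics/z9.png",cv2.resize(p[190:250,190:250],None,fx=10,fy=10,interpolation=cv2.INTER_CUBIC))
E
```

```text
[-0.49536842  0.5280397  -1.99182882] [ 0.00022596  0.06630192 -0.01601939] 0.01993228319003505
```

View pics/z9.png

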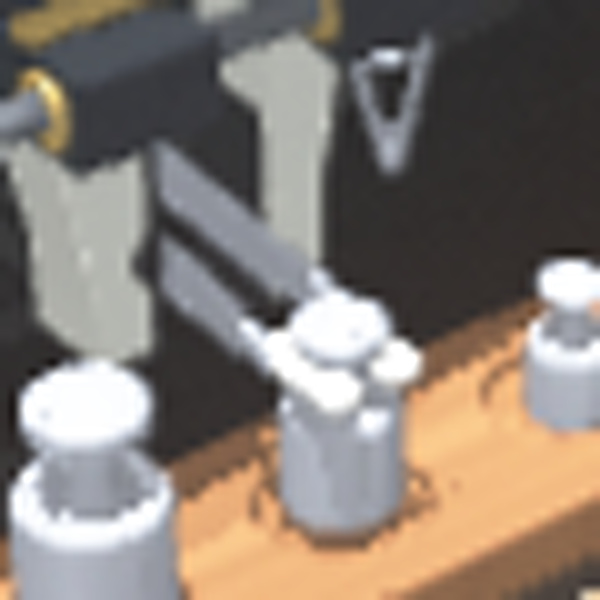

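apply_moves(
  motion=[
    [[0, 0, 0.15], 0],
    [[0, 0, 0.4], 0],
    [[0, 0, 0.7], 0],
    [[0, 0, 1.0], 0],
    [[0, 0, 1.3], 0],
    [[0, 0, 1.6], 0],
    [[0, 0, 1.9], 0],
    [[0, 0, 2.2], 0],
    [[0, 0, 2.4], 0],
    [[0, 0, 2.5], 0],
  ],
)

```text
clock: 13.65
tool_pos: [0.5603, -0.1408, 0.0538]
orientation: [-180.0, 0.0, -93.5]
force: [-0.1, -0.9, -1.0]
opening: 0.0201
```

```bash
python3 - <<'E'
from h import *
o=ctrl.get_obs();print(o["force"],o["moment"],o["opening"])
p,d=ctrl.snapshot("side"); cv2.imwrite("pics/side10.png",p)
cv2.imwrite("pics/z10.png",cv2.resize(p[180:250,190:250],None,fx=8,fy=8,interpolation=cv2.INTER_CUBIC))
E
```

```text
[-0.09029657 -0.87140851 -0.96037029] [-0.01870201  0.08114349 -0.05361392] 0.020117181852753158
```

View pics/z10.png

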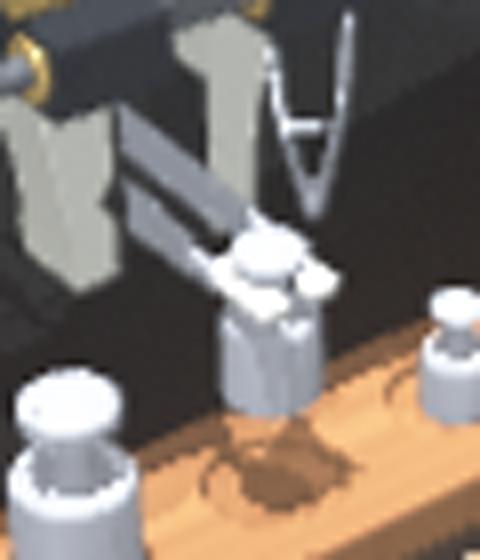

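apply_moves(
  motion=[
    [[0, 0, 0.1], 0],
    [[0, 0, 0.4], 0],
    [[0, 0, 0.8], 0],
    [[0, 0, 1.2], 0],
    [[0, 0, 1.7], 0],
    [[0, 0, 2.2], 0],
    [[0, 0, 2.7], 0],
    [[0, 0, 3.1], 0],
    [[0, 0, 3.4], 0],
    [[0, 0, 3.5], 0],
  ],
)

```text
clock: 14.7
tool_pos: [0.5604, -0.1408, 0.089]
orientation: [-180.0, 0.0, -93.5]
force: [0.3, 0.1, -1.8]
opening: 0.0205
```

apply_moves(
  motion=[
    [[0, 0, 0], 0],
    [[0, 0, 0], 0],
    [[0, 0, 0], 0],
    [[0, 0, 0], 0],
    [[0, 0, 0], 0],
    [[0, 0, 0], 0],
    [[0, 0, 0], 0],
    [[0, 0, 0], 0],
    [[0, 0, 0], 0],
    [[0, 0, 0], 0],
  ],
)

```text
clock: 15.7
tool_pos: [0.5602, -0.1408, 0.0886]
orientation: [-180.0, -0.0, -93.5]
force: [-0.4, -0.4, -1.9]
opening: 0.0204
```

```bash
python3 - <<'E'
from h import *
np.set_printoptions(precision=4,suppress=True)
for k in range(3):
    p,d=ctrl.snapshot("side"); print(ctrl.get_obs()["opening"])
cv2.imwrite("pics/side11.png",p)
cv2.imwrite("pics/z11.png",cv2.resize(p[170:260,170:270],None,fx=8,fy=6.6,interpolation=cv2.INTER_CUBIC)) if 0 else cv2.imwrite("pics/z11.png",cv2.resize(p[170:260,170:270],None,fx=6.5,fy=6.5,interpolation=cv2.INTER_CUBIC))
t,_=ctrl.snapshot("top");cv2.imwrite("pics/t11.png",cv2.resize(t[180:260,280:360],None,fx=7,fy=7,interpolation=cv2.INTER_CUBIC))
E
```

```text
0.020176293311835354
0.020395512437025358
0.020145427373734173
```

View pics/z11.png

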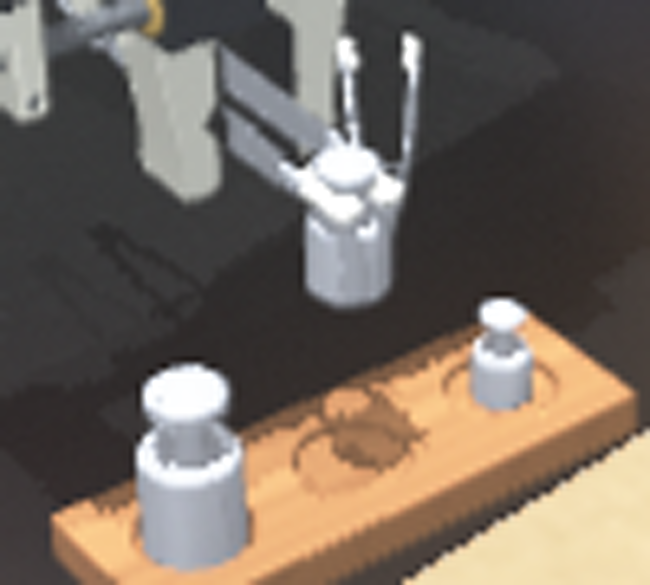

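View pics/t11.png

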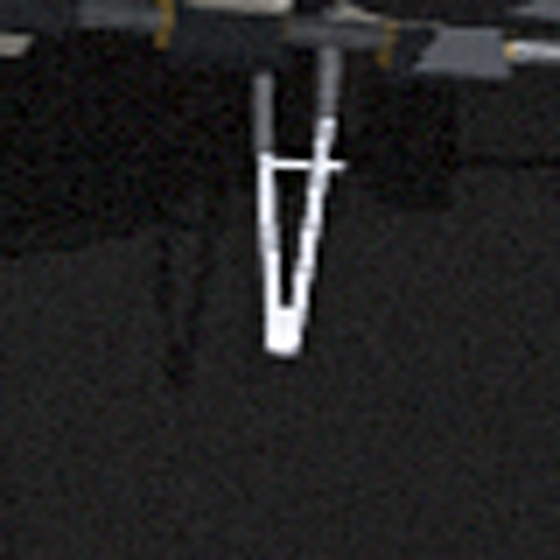

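```bash
python3 - <<'E'
from h import *
np.set_printoptions(precision=4,suppress=True)
p,d=ctrl.snapshot("side");c=ctrl.camera_model("side")
for k,v in {"mid":(346,165),"large":(187,392),"small":(502,314)}.items():
    u=un(v,(170,170),6.5);z=np.median(d[int(u[1])-1:int(u[1])+2,int(u[0])-1:int(u[0])+2])
    print(k,(c["cam_to_world"]@[(u[0]-c["cx"])/c["fx"]*z,(u[1]-c["cy"])/c["fy"]*z,z,1])[:3])
print([round(float(ctrl.snapshot("side") and ctrl.get_obs()["opening"]) if False else ctrl.get_obs()["opening"],5)])
E
```

```text
mid [ 0.615  -0.1451  0.1163]
large [ 0.6108 -0.1985  0.0637]
small [ 0.6174 -0.0892  0.0414]
[0.02021]
```

```bash
python3 -c "
from plant import ctrl
print(ctrl.close_job())"
```

```text
the job is handed in; nothing more can be done
None
```

I took the larger forceps off their rest and brought the open jaws round the neck of the middle weight along the block's x axis. I squeezed them to a finger opening of 20 mm, held that for about 1 s with the weight in its seat, then lifted it straight out. The job was handed in at about 16 s, still holding.

- **Height:** depth from the side camera puts the top of the middle knob at z ≈ 0.116 m, about 63 mm above where it stood. That puts the neck at about 0.103 m, above the 0.0885 m needed.
- **Hanging:** in the last side picture the weight hangs upright in the notches. Its position held between checks and the forceps did not visibly droop.
- **Gap:** the finger opening read 20.1–20.5 mm while holding. By the width formula that is q ≈ 0.060–0.062, inside the band.
- **Neighbours:** the large and small weights stand in their seats. Their last positions are within 2–3 mm of the first measurement, which is about the measuring error.

**Not confirmed:**
- The dark ring on the pin was too small to make out. The gap therefore rests on the finger opening plus a rough look at the jaw gap.
- A coarse estimate from the arm spacing at the pin gave a slightly lower q of about 0.058, ± 0.006. That is near the lower edge of the band.
- The flat grip faces are parallel at about q = 0.045, not at the mark, so at the mark the pads probably bear mainly on their rear edges.

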